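# Press the maker's mark into a strop block

### The arm

A 6-joint arm with a two-finger parallel gripper is mounted at the origin on a cart in front of the work surface, level with it; the furniture and walls round the work are solid. World frame = base frame: x ahead of the robot, y to its left, z up, the work surface at z = 0. Lengths are in m, angles in degrees, forces in N, time in s.
With the tool pointing down it reaches from about 0.325 to 0.925 m from the base axis. Payload 3.1 kg.
Tool frame: the origin (TCP) lies between the finger pads; the fingertips stand 11 mm ahead of it and the grasp point (between the pads) lies 8 mm behind it; z points along the fingers, y is the line along which they close (so a half turn about z gives the same grasp; the last joint's range is limited). The gripper opens to 85 mm and grips with 20 to 120 N. Pads are 22 mm wide; open, the fingers measure 114 mm over their backs; the gripper's body (76 mm by 85 mm) begins 54 mm behind the grasp point. The pads swing forward as they close: fully open they stand 13 mm farther back than shut.
Start: joints at [-72.032, 12.427, 92.441, -0, 75.132, -6.429], TCP at [0.258, -0.569, 0.242] pointing down, gripper open.
Joint ranges: [-157.48, 157.48], [-44.54, 120.13], [17.64, 146.25], [-64.5, 244.5], [7.68, 150.69], [-147.95, 147.95]. Speed limits (degrees/s): [159.86, 159.86, 180, 180, 180, 180].

### API

Orientations are given as a 3x3 rotation matrix whose columns are the frame's x, y, z axes.
In Python, from workcell import observe, grab_frame, get_calibration, finish_job gives the robot as it stands. The module is installed in compiled form; this text tells all that it offers.
- The arm moves only by the shell command python3 -m pendant 'ROWS'. ROWS is JSON, one flat list of numbers, 7 for each row, row after row: the gripper's target within -1 to 1 (fully open at 1, half-way at 0, shut at -1), then the shift along the tool's x, y, z in cm, then the turn, a rotation vector about the tool's x, y, z in rad. In form: [fingers, dx, dy, dz, rx, ry, rz, fingers, dx, dy, dz, rx, ry, rz, ...]. A call has 1 to 8 rows; each row is the pose to reach, as a shift and turn from the pose commanded when the call began, along the tool's axes at that moment; what a row does not reach only later rows make up. A row lasts 1/10 s, in which the tool goes at most 50 mm and 8.59 degrees, less where a joint would pass 70% of its speed; a pose out of reach is approached as far as the arm can. A call with a gripper value outside its range is refused whole. The fingers move at their own pace and stop on an object; the grip force is fixed at half the most. Time passes only in rows, so rows that repeat a pose let the fingers close. It gives the time, the measured TCP pose, the force, the opening and the grip force at its end, in the units of the state.
- observe(): the state, without advancing time (a new reading comes with each control period).
- grab_frame(name): name is "scene" or "top"; returns the picture (384x512x3 uint8, red, green, blue); there is no depth.
- get_calibration(name): a dict with "fx", "fy", "cx", "cy" (pixels), "R" (3x3) and "t" (3): a world point X has camera coordinates R X + t. Camera axes: x right, y down, z forward; pixel columns grow to the right and rows downward; lengths in m; the calibration is good to about 2 mm. A picture is of the moment at which its call begins. get_calibration takes no time and is no camera call.
- finish_job(): hands the job in; it is judged then, once.
The state is a dict: "time_s": time; "q": joint angles; "qvel": joint speeds; "joint_efforts": joint torques, N m; "eef_pos": TCP position; "eef_rot": TCP orientation; "contact_force": force on the tool from outside, world axes, zero at the start; "ft_torque": the same for the moment, N m; "width": finger opening in m; "grip_force": force on a finger pad.
Only numpy, scipy, OpenCV 4.12 (cv2) and the standard library are available. Lean on these libraries where they do the work, as an engineer would, in place of code of your own. Each camera call takes 0.05 s, during which the arm holds its last target. There are 200 camera calls.

### The job

Slide the small wooden strop block into the hand marking press from its open left side, square end first, until it lies flat on the bed, fully home against the end stop and flush along the rear fence. Push the red-balled foot lever all the way down so the hold-down foot clamps the block, and only then press the black handle down to its stop and let it spring back up. Leave the block clamped in its place under the foot for me to check the mark, and leave the other things on the table alone.

Things in the scene. Friction and masses are not known exactly. Their poses are not given: they have to be found in the camera images.
- press: Green cast hand marking press, 0.26 m high over all, screwed to the table. Origin: underside, below the ram's axis. z is up, x points to its back (away from the operator), y to its left. Base plate x -55 to +95, y -61 to +61 mm, 16 mm thick. The bed is open to the front and to the left; a column (x 42 to 94, y -23 to +23 mm) stands behind it.
- press_seat (a point): Point on the steel bed at the foot of the end stop, press frame (0, -26, 45) mm: the middle of the strop block's square end (underside) belongs here, the block lying along the press's y, its wedge end out to the left. Bed top z = 45 mm, x -26 to +26, y -38 to +60. The end stop is 13 mm high; its face, looking left, is at y = -26, x -11 to +15 mm.
- press_fence (a point): Middle of the rear fence's front face at its foot, press frame (13, 0, 45) mm. The fence is a 7 mm high steel bar on the bed, parallel to the press's y, from y = -30 to +30 mm; the block's long side lies flush against this face.
- press_head (a point): Middle of the front face of the head, press frame (-24, 0, 166) mm. The head overhangs the bed: x -24 to +94, y -23 to +23, z 126 to 206 mm, the ram's top to 263 mm. The guide of the foot stands out of its front to x = -45, y -12 to +12, z 132 to 197 mm.
- strop: Small bare wooden strop block, 118 x 26 x 12 mm, 22 g: one end square, the other cut to a wedge. Origin: centre of its underside; x runs along it towards the square end, z up. Grasp it across its 26 mm width near the wedge end: that end stands out of the press when the block is home.
- strop_square_end (a point): Middle of the square end's lower edge, on the underside (+59 mm along the block's x).
- foot_lever (a joint): Foot lever on the head's front: 0 = up, foot raised; 1.75 rad = at its lower stop, foot down. Pivot along the press's y at press (-34, 0, 187) mm; the ball's centre is 56 mm from it, in front (press -x), 1.40 - value rad above the horizontal. It stays where it is left; swinging it down takes 1 to 3 N at the ball. At its lower stop the sprung foot presses the block with about 4 N.
- foot_lever_ball (a point): Centre of the red ball (18 mm across) on the end of the foot lever. It can be pinched from above, or pushed forward and down.
- press_handle (a joint): Main handle on the press's right: 0 = up at rest, 0.80 rad = down at its stop, die pressed on the block. A spring returns it: about 4 N at the grip at first, 9 N at the stop. Pivot along the press's y at press (4, -78, 165) mm; the arm points forward (press -x), 0.17 - value rad above the horizontal.
- press_handle_grip (a point): Centre of the handle's black round cross grip (22 mm thick, 60 mm long, lying along the press's y), 160 mm from the handle's pivot. It is pushed down from above.
- press_foot: Steel fork-shaped hold-down foot under the front of the head, its prongs either side of the die; it moves straight down. Origin: on its underside, in line with its bar, at press x -34 mm, y 0; the fork spans x -40 to +8, y -16 to +16 mm. With the lever at 0 its underside is at z = 68 mm, 11 mm clear above a block on the bed; it comes down 8.6 mm a radian of the lever.
- press_die: Brass marking die, 13 mm across, at the lower end of the ram, on the ram's axis. Origin: centre of its lower face, at z = 82 mm with the handle up.
- glue_bottle: White glue bottle with a brown cap, 58 mm across, 196 mm high, standing at the back left; bystander. Origin: centre of its underside.
- walnut_block: Rough walnut blank 217 x 52 x 41 mm, on the right; bystander. Origin: centre of its underside.
- disc_a: Wooden disc 64 mm across, 12 mm thick, on the right; bystander. Origin: centre of its underside.
- disc_b: Wooden disc 62 mm across, 12 mm thick, on the right; bystander. Origin: centre of its underside.
- palm_gouge: Palm chisel with a brown mushroom handle, 132 mm long, on the right; bystander. Origin: centre of its underside.
- palm_skew: Palm chisel with a brown mushroom handle, 148 mm long, on the left; bystander. Origin: centre of its underside.
- carved_blank: Half-carved light wooden block, 58 x 31 x 30 mm, on the left behind the strop block; bystander. Origin: centre of its underside.
Things that resemble listed ones, but are neither listed nor needed, are in the scene too. Of the things that look like the strop, the middle-sized one is meant.

How it is judged (in metres and radians):
On the way, in this order (a step that is already met when the one before it is completed fails the run):
1. the strop block lies flat on the bed, square end against the end stop, side along the rear fence (y of strop_square_end in the frame of press between -0.029 and -0.0225 m and x of strop_square_end in the frame of press between -0.0035 and 0.003 m and z of strop_square_end in the frame of press between 0.042 and 0.0475 m and angle between the x axis of strop and the y axis of press, either way round below 0.06 rad and angle between strop's own z axis and vertical below 0.05 rad), for 0.2 s.
2. the foot lever is down and the foot clamps the block in its place (all of step 1 and value of joint foot_lever above 1.6 rad and contact force between press_foot and strop above 2 N), for 0.2 s.
3. the handle is down at its stop with the die pressed on the clamped block (all of step 2 and value of joint press_handle above 0.74 rad and contact force between press_die and strop above 3 N), for 0.1 s.
At the end, for the whole second after the job is handed in: The strop block lies flat on the bed at rest, square end within 3.5 mm of the end stop, within 3.5 mm of the rear fence and 0.06 rad of parallel to it; the foot lever is down (past 1.60 rad) with the foot pressing on the block (over 2 N); the handle is back up (under 0.06 rad) (all of step 2 and value of joint press_handle below 0.06 rad and linear speed of strop below 0.01 m/s); the robot touches nothing.
It fails at once if the handle is pressed (over 0.25 rad) while the foot is not down (lever under 1.5 rad) (value of joint press_handle above 0.25 rad and value of joint foot_lever below 1.5 rad).
It fails at once if one of the other things on the table is shifted by more than 20 mm (distance of any of glue_bottle, walnut_block, disc_a, disc_b, palm_gouge, palm_skew, carved_blank from where it was at the start of the episode above 0.02 m).
It also fails if it takes over 72 s, if anything falls off the work surface, if the arm or the gripper's body presses on something with over 40 N, if the wrist force passes 120 N, or if a joint passes its speed limit or range.

## Working session

There is one attempt and no reset: what is moved stays moved. The work goes in short steps, Python scripts to look and compute and a shell command to move; the robot and the scene stay as the last step left them, time stands still between calls to the robot, and variables do not carry over. Pictures are saved under pics/ and viewed, at most 13 in all, crops included, and the job is handed in when it is done.

```bash
mkdir -p pics
python3 - <<'E'
from workcell import *
import cv2,json
for n in("scene","top"):
    f=grab_frame(n); cv2.imwrite(f"pics/{n}0.png",cv2.resize(f[:,:,::-1],(800,600),interpolation=cv2.INTER_CUBIC)); cv2.imwrite(f"{n}_raw.png",f[:,:,::-1])
    c=get_calibration(n); print(n,{k:(v.round(4).tolist() if hasattr(v,'round') and hasattr(v,'tolist') else v) for k,v in c.items()})
s=observe(); print(s['time_s'],s['eef_pos'],s['eef_rot'],s['width'])
E
```

```text
scene {'fx': 460.8120243816873, 'fy': 460.8120243816873, 'cx': 269.3203077383263, 'cy': 190.78662220457284, 'R': [[0.7202, -0.6937, 0.0122], [-0.5112, -0.5424, -0.6667], [0.4691, 0.4739, -0.7452]], 't': [-0.4317, 0.3979, 1.4225]}
top {'fx': 441.58397534171377, 'fy': 441.58397534171377, 'cx': 254.03366826431102, 'cy': 186.50307105675387, 'R': [[-0.0148, -0.9999, -0.0084], [-0.9855, 0.016, -0.1688], [0.1689, 0.0057, -0.9856]], 't': [-0.0104, 0.5863, 1.2472]}
0.1 [ 0.25796144 -0.56850362  0.24109049] [[ 9.10692027e-01  4.13085443e-01 -6.69400018e-04]
 [ 4.13085907e-01 -9.10689657e-01  2.09350605e-03]
 [ 2.55181200e-04 -2.18305898e-03 -9.99997585e-01]] 0.08532514183182965
```

View pics/scene0.png

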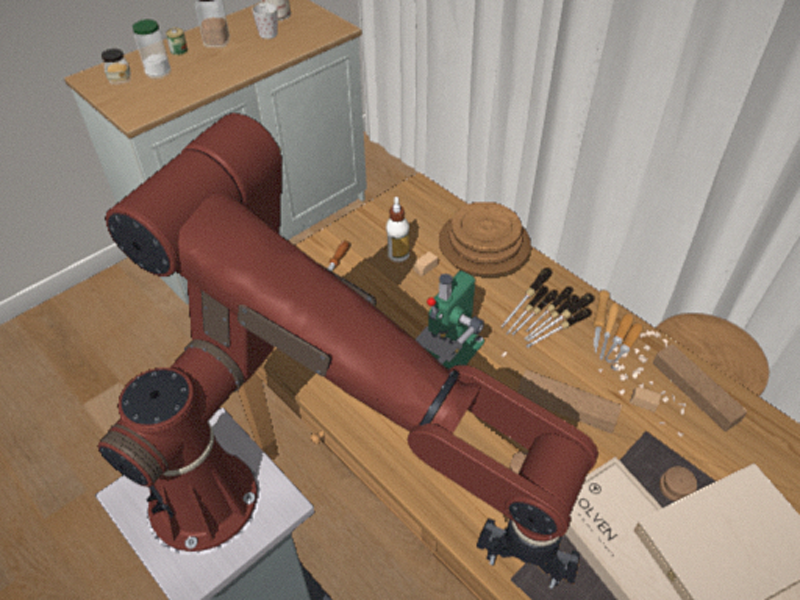

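View pics/top0.png

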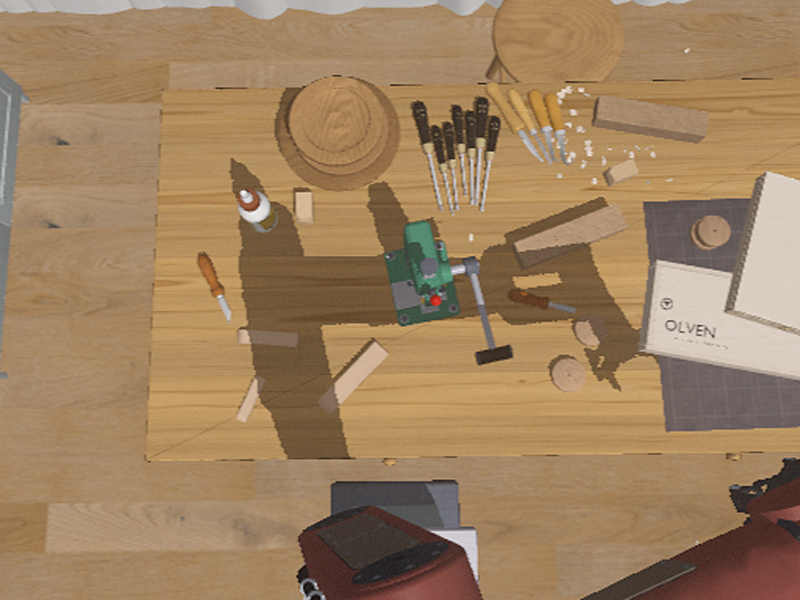

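The candidates in the top view are long (355,375), ~90 px; medium (267,338), ~61 px, which is about 118 mm; and short (250,400), ~46 px. The medium one matches both "middle-sized" and 118 mm. I'll confirm it in an enlarged crop and crop the press too.

Run:
```python
import cv2,numpy as np
t=cv2.imread('top_raw.png')
a=cv2.resize(t[200:275,140:255],None,fx=6.8,fy=6.8,interpolation=cv2.INTER_CUBIC)[:300*2]
cv2.imwrite('pics/crop_strop.png',a)
b=cv2.resize(t[135:240,240:340],None,fx=5.6,fy=5.6,interpolation=cv2.INTER_CUBIC)
cv2.imwrite('pics/crop_press.png',b);print(a.shape,b.shape)
```

```text
(510, 782, 3) (588, 560, 3)
```

View pics/crop_strop.png

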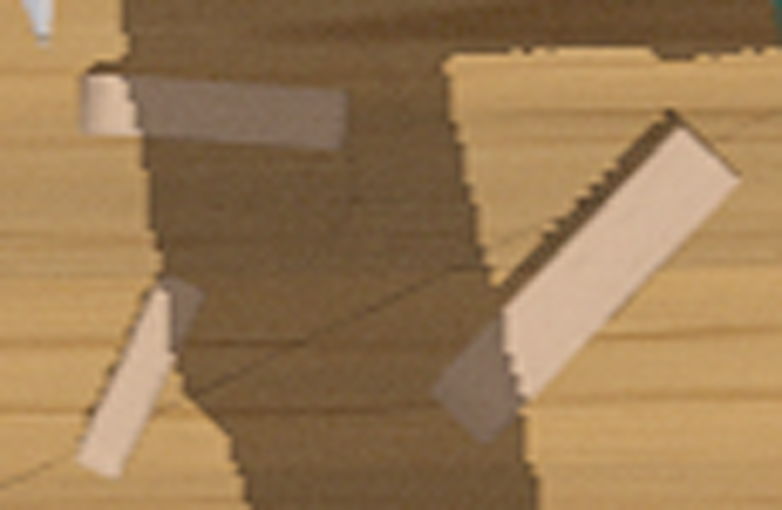

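View pics/crop_press.png

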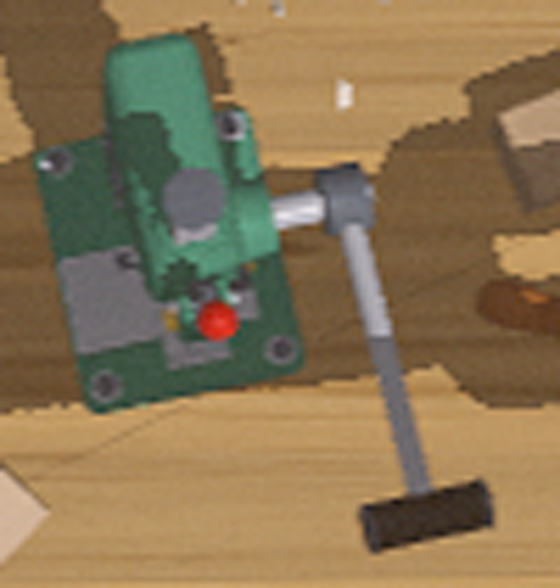

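The crop confirms the medium block: corners near (85,75), (345,92), (340,150), (82,135), with the facet (wedge) at the left and the square end at the right, towards the press. Next I'll fit the press pose from known points and the strop pose from a low-saturation mask.

```bash
cat > h.py <<'E'
import numpy as np,cv2
from workcell import *
def ray(n,u,v,z):
    c=get_calibration(n);R=np.array(c['R']);t=np.array(c['t'])
    o=-R.T@t; d=R.T@np.array([(u-c['cx'])/c['fx'],(v-c['cy'])/c['fy'],1]); return o+d*(z-o[2])/d[2]
def proj(n,X):
    c=get_calibration(n);p=np.array(c['R'])@X+np.array(c['t']);return np.array([c['fx']*p[0]/p[2]+c['cx'],c['fy']*p[1]/p[2]+c['cy']])
def red(f):
    h=cv2.cvtColor(f,cv2.COLOR_RGB2HSV);m=(((h[...,0]<5)|(h[...,0]>175))&(h[...,1]>190)&(h[...,2]>150)).astype(np.uint8)
    return m
E
python3 - <<'E'
from h import *
from scipy.optimize import least_squares
T=cv2.imread('top_raw.png')[:,:,::-1].copy();S=cv2.imread('scene_raw.png')[:,:,::-1].copy()
for n,f in(("top",T),("scene",S)):
    m=red(f);k,l,st,ce=cv2.connectedComponentsWithStats(m);print(n,[(st[i,4],ce[i].round(1)) for i in range(1,k) if st[i,4]>8])
P=[((40,155),(95,61,16)),((95,412),(-55,61,16)),((302,370),(-55,-61,16)),((78,352),(-26,60,45)),((58,262),(26,60,45)),((428,515),(-153.7,-78,198)),((217,321),(-43.5,0,242.2)),((195,196),(0,0,263))]
obs=np.array([(239.6+x/5.6,134.6+y/5.6) for (x,y),_ in P]);M=np.array([p for _,p in P])/1000
def W(p,M): c,s=np.cos(p[2]),np.sin(p[2]);return np.c_[p[0]+c*M[:,0]-s*M[:,1],p[1]+s*M[:,0]+c*M[:,1],M[:,2]]
f=lambda p:np.ravel([proj("top",X)-o for X,o in zip(W(p,M),obs)])
r=least_squares(f,[.6,0,0],loss='soft_l1');print('press',r.x,np.degrees(r.x[2]),'\n',f(r.x).reshape(-1,2).round(1).tolist())
print('scene ball,grip,ramtop',[proj("scene",X).round(1) for X in W(r.x,M)[[6,5,7]]])
h=cv2.cvtColor(T,cv2.COLOR_RGB2HSV);roi=h[205:228,146:196]
m=(roi[...,1]<105).astype(np.uint8);k,l,st,ce=cv2.connectedComponentsWithStats(m);i=1+np.argmax(st[1:,4]);print(st[i])
pts=np.argwhere(l==i)[:,::-1].astype(np.float32)+[146,205]
for q in cv2.boxPoints(cv2.minAreaRect(pts.astype(np.float32))): print(q, ray("top",*q,.012))
hand=[(140+x/6.8-.4,200+y/6.8-.4) for x,y in((85,75),(345,92),(340,150),(82,135))]
print(np.array([ray("top",*q,.012) for q in hand]).round(4))
E
```

```text
top [(np.int32(26), array([278.6, 192.1]))]
scene [(np.int32(16), array([275.4, 192.8]))]
press [ 0.58940175 -0.07217938  0.18918775] 10.839659531667325 
 [[-1.3, -1.3], [-1.1, 0.7], [1.8, -0.0], [0.2, 0.6], [0.2, -0.4], [0.2, 0.5], [-0.3, -3.2], [0.3, 0.6]]
scene ball,grip,ramtop [array([275.9, 191. ]), array([276. , 233.7]), array([283.8, 178.4])]
[  5   6  40  11 351]
[150.9292  219.06197] [0.49876536 0.29064106 0.012     ]
[151.52655 210.10179] [0.52570505 0.28950976 0.012     ]
[190.48672 212.69914] [0.51603011 0.1723266  0.012     ]
[189.88937 221.65932] [0.48917023 0.17385678 0.012     ]
[[0.5241 0.2877 0.012 ]
 [0.5147 0.1728 0.012 ]
 [0.4892 0.1747 0.012 ]
 [0.4976 0.2884 0.012 ]]
```

Press at about (0.589, -0.072), yaw 10.8°. The strop centre is at about (0.507, 0.231), square end towards -y. The measured size of about 117 x 26 mm and the top plane at 12 mm fit the description. Now I'll work out the approach.

```bash
cat >> h.py <<'E'
PX,PY,PA=.5894,-.0722,.1892
def pw(x,y,z): # press mm -> world
    c,s=np.cos(PA),np.sin(PA);return np.array([PX+(c*x-s*y)/1000,PY+(s*x+c*y)/1000,z/1000])
def wp(X):
    c,s=np.cos(PA),np.sin(PA);d=(np.array(X)-[PX,PY,0])*1000;return np.array([c*d[0]+s*d[1],-s*d[0]+c*d[1],d[2]])
def to(X,ang=None):
    "tool shift (cm) and turn to reach world X with tool y at world angle ang(deg, mod 180), pointing down"
    from scipy.spatial.transform import Rotation as Ro
    s=observe();R=np.array(s['eef_rot']);d=R.T@(np.array(X)-s['eef_pos'])*100
    a0=np.degrees(np.arctan2(R[1,1],R[0,1]));
    if ang is None: ang=a0
    ang=a0+(ang-a0+90)%180-90
    a=np.radians(ang);y=np.array([np.cos(a),np.sin(a),0]);z=np.array([0,0,-1.]);T=np.c_[np.cross(y,z),y,z]
    print('t',round(s['time_s'],2),'shift cm',d.round(2),'rotvec',Ro.from_matrix(R.T@T).as_rotvec().round(3),'q',np.round(s['q'],0))
E
python3 -c "
from h import *
to([.51,.269,.33],-4.6)"
```

```text
t 0.1 shift cm [ 57.55 -65.88  -8.73] rotvec [-2.000e-03 -1.000e-03 -1.065e+00] q [-72.  12.  93.   0.  75.  -6.]
```

```bash
python3 -m pendant '[1,0,0,-6,0,0,0, 1,8,-9,-9,0,0,-0.15, 1,57.5,-65.9,-9,0,0,-1.065, 1,57.5,-65.9,-9,0,0,-1.065, 1,57.5,-65.9,-9,0,0,-1.065, 1,57.5,-65.9,-9,0,0,-1.065, 1,57.5,-65.9,-9,0,0,-1.065, 1,57.5,-65.9,-9,0,0,-1.065]'; python3 -c "
from h import *
to([.51,.269,.33],-4.6)"
```

```text
time_s: 0.9
eef_pos: [0.3582, -0.2345, 0.3164]
eef_rot: [[0.089, 0.996, -0.0], [0.996, -0.089, 0.0], [0.0, -0.0, -1.0]]
contact_force: [1.1, 0.3, 0.3]
width: 0.0853
grip_force: 0.0
t 0.9 shift cm [51.51 10.62 -1.33] rotvec [-0.    -0.    -0.009] q [-43. -16. 112.   0.  84. -38.]
```

```bash
python3 -m pendant '[1,51.5,10.6,-1.3,0,0,-0.009, 1,51.5,10.6,-1.3,0,0,-0.009, 1,51.5,10.6,-1.3,0,0,-0.009, 1,51.5,10.6,-1.3,0,0,-0.009, 1,51.5,10.6,-1.3,0,0,-0.009, 1,51.5,10.6,-1.3,0,0,-0.009, 1,51.5,10.6,-1.3,0,0,-0.009, 1,51.5,10.6,-1.3,0,0,-0.009]';  python3 - <<'E'
from h import *
to([.51,.269,.33],-4.6)
f=grab_frame("top")
cv2.imwrite('pics/t1.png',cv2.resize(f[120:260,130:330,::-1],(800,560),interpolation=cv2.INTER_CUBIC))
cv2.imwrite('top1.png',f[:,:,::-1])
E
```

```text
time_s: 1.7
eef_pos: [0.4756, 0.1478, 0.3264]
eef_rot: [[0.085, 0.996, -0.0], [0.996, -0.085, -0.0], [-0.0, -0.0, -1.0]]
contact_force: [0.9, -0.5, -0.5]
width: 0.0853
grip_force: 0.0
t 1.7 shift cm [12.37  2.4  -0.36] rotvec [-0.     0.    -0.005] q [  9.  -7. 103.  -0.  83.  14.]
```

View pics/t1.png

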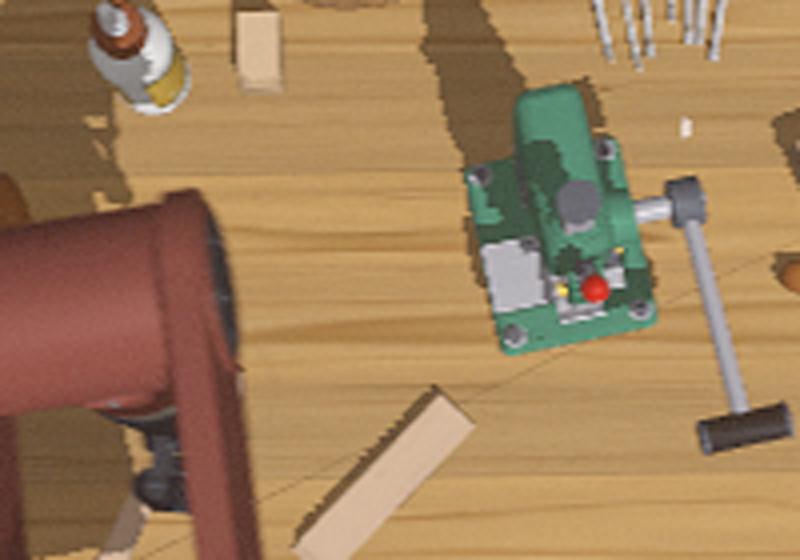

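The press is now better lit, with the bed corners at (482,246) and (494,311), but the arm hides the strop. I'll refine the press fit and move on.

```bash
python3 -m pendant '[1,12.4,2.4,-0.4,0,0,-0.005, 1,12.4,2.4,-0.4,0,0,-0.005, 1,12.4,2.4,-0.4,0,0,-0.005, 1,12.4,2.4,10,0,0,-0.005, 1,12.4,2.4,20,0,0,-0.005, 1,12.4,2.4,24,0,0,-0.005, 1,12.4,2.4,24,0,0,-0.005, 1,12.4,2.4,24,0,0,-0.005]';  python3 - <<'E'
from h import *
from scipy.optimize import least_squares
P=[((468,170),(95,61,16)),((504,356),(-55,61,16)),((658,323),(-55,-61,16)),((481,245),(26,60,45)),((493.5,312),(-26,60,45)),((745,428),(-153.7,-78,199)),((578,206),(0,0,263))]
obs=np.array([(129.6+x/4,119.6+y/4) for (x,y),_ in P]);M=np.array([p for _,p in P])/1000
def W(p,M): c,s=np.cos(p[2]),np.sin(p[2]);return np.c_[p[0]+c*M[:,0]-s*M[:,1],p[1]+s*M[:,0]+c*M[:,1],M[:,2]]
f=lambda p:np.ravel([proj("top",X)-o for X,o in zip(W(p,M),obs)])
r=least_squares(f,[.6,0,0]);print('press',r.x,f(r.x).reshape(-1,2).round(1).tolist())
to([.51,.269,.014],-4.6)
f=grab_frame("top");cv2.imwrite('pics/t2.png',cv2.resize(f[120:260,110:310,::-1],(800,560),interpolation=cv2.INTER_CUBIC))
g=grab_frame("scene");cv2.imwrite('scene2.png',g[:,:,::-1])
print(proj("scene",np.array([.507,.231,.012])))
E
```

```text
time_s: 2.55
eef_pos: [0.5088, 0.2663, 0.0837]
eef_rot: [[0.081, 0.997, -0.002], [0.997, -0.081, -0.001], [-0.001, -0.002, -1.0]]
contact_force: [0.1, -0.0, 0.3]
width: 0.0857
grip_force: 0.0
press [ 0.58925138 -0.0713418   0.18717848] [[-1.4, -1.1], [-0.5, 0.3], [0.9, 0.4], [0.1, 0.1], [0.5, 0.5], [0.0, 0.6], [0.2, -0.8]]
t 2.55 shift cm [0.28 0.11 6.97] rotvec [-0.002  0.001 -0.001] q [ 21.  17. 105.  -0.  58.  25.]
[210.01543112 192.20974115]
```

Run:
```python
import cv2,numpy as np
a=cv2.imread('pics/t2.png');g=cv2.imread('scene2.png')[150:240,160:290]
b=cv2.resize(g,None,fx=3.05,fy=3.05,interpolation=cv2.INTER_CUBIC)
o=np.zeros((580,800,3),np.uint8);a=cv2.resize(a,(400,280));o[:280,:400]=a;o[290:290+b.shape[0],:b.shape[1]]=b[:290]
o[:280,400:]=cv2.resize(g[20:76,20:100],(400,280),interpolation=cv2.INTER_CUBIC)
cv2.imwrite('pics/c2.png',o)
```

```text
(no output)
```

View pics/c2.png

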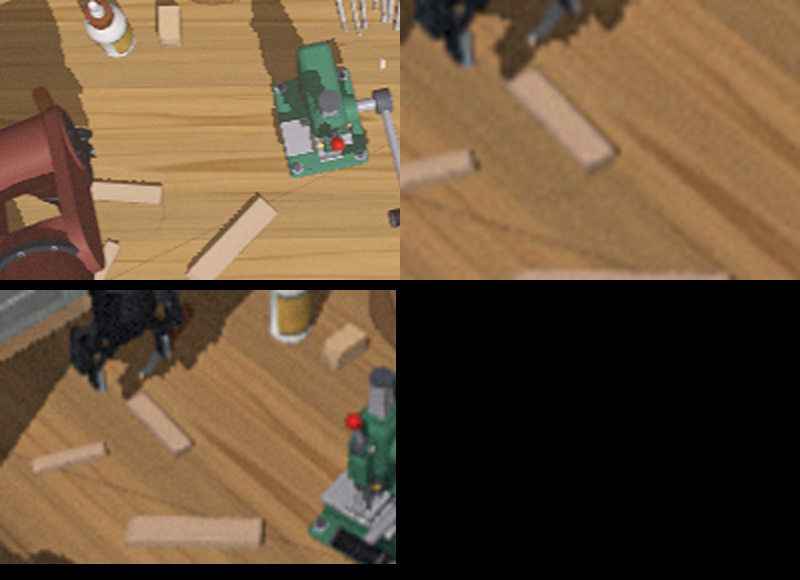

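The scene view shows the square end's face towards the press (crop 600,160), so the wedge end is under the gripper. Descend and grasp.

```bash
sed -i 's/^PX,PY,PA=.*/PX,PY,PA=.5893,-.0716,.188/' h.py; python3 -m pendant '[0.2,0.3,0.1,0,-0.002,0.001,0, 0.2,0.3,0.1,3,-0.002,0.001,0, 0.2,0.3,0.1,5,-0.002,0.001,0, 0.2,0.3,0.1,6.5,-0.002,0.001,0, 0.2,0.3,0.1,7.2,-0.002,0.001,0, 0.2,0.3,0.1,7.2,-0.002,0.001,0]';python3 -m pendant '[-1,0,0,0,0,0,0,-1,0,0,0,0,0,0,-1,0,0,0,0,0,0,-1,0,0,0,0,0,0,-1,0,0,0,0,0,0,-1,0,0,0,0,0,0]'
```

```text
time_s: 3.25
eef_pos: [0.5122, 0.2703, 0.0155]
eef_rot: [[0.081, 0.997, 0.003], [0.997, -0.081, 0.001], [0.002, 0.003, -1.0]]
contact_force: [-0.3, -0.5, 0.5]
width: 0.0515
grip_force: 0.0
time_s: 3.85
eef_pos: [0.5131, 0.2706, 0.0166]
eef_rot: [[0.081, 0.997, 0.005], [0.997, -0.081, 0.002], [0.002, 0.005, -1.0]]
contact_force: [-0.2, -0.2, 7.0]
width: 0.024
grip_force: 59.5
```

```bash
python3 -m pendant '[-1,0,0,-0.5,0,0,0,-1,0,0,-2,0,0,0,-1,0,0,-5,0,0,0,-1,0,0,-8,0,0,0,-1,0,0,-8,0,0,0,-1,0,0,-8,0,0,0]';  python3 - <<'E'
from h import *
f=grab_frame("scene");g=grab_frame("top")
o=np.zeros((580,800,3),np.uint8)
p=proj("scene",np.array([.51,.23,.08])).astype(int);q=proj("top",np.array([.51,.22,.08])).astype(int)
o[:,:400]=cv2.resize(f[p[1]-36:p[1]+36,p[0]-25:p[0]+25,::-1],(400,580),interpolation=cv2.INTER_CUBIC)
o[:,400:]=cv2.resize(g[q[1]-36:q[1]+36,q[0]-25:q[0]+25,::-1],(400,580),interpolation=cv2.INTER_CUBIC)
cv2.imwrite('pics/g3.png',o);print(p,q,observe()['width'],observe()['contact_force'],observe()['eef_pos'])
to(pw(-4,170,75),np.degrees(PA))
E
```

```text
time_s: 4.45
eef_pos: [0.5121, 0.2703, 0.0963]
eef_rot: [[0.081, 0.997, 0.005], [0.997, -0.081, 0.002], [0.002, 0.004, -1.0]]
contact_force: [0.4, -0.5, 0.2]
width: 0.0234
grip_force: 58.9
[209 179] [170 212] 0.023432413986334107 [-0.35084829  0.02781916 -0.1243869 ] [0.51027479 0.26953355 0.09386721]
t 4.55 shift cm [-17.08   5.73   1.89] rotvec [ 0.    -0.    -0.269] q [ 21.  16. 105.   0.  59.  26.]
```

View pics/g3.png

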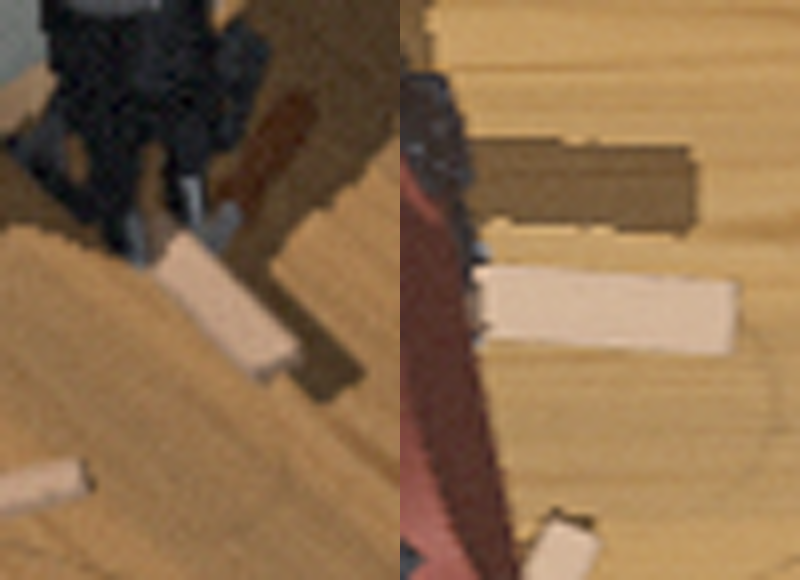

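Solid grasp, block level, square end at crop (735,318). I'll measure where it sits relative to the TCP.

Run:
```python
from h import *
c=lambda x,y:ray("top",145+(x-400)/8-.4,176+y/8.06-.4,.0895)
A,B,C,D=c(738,282),c(733,354),c(480,265),c(480,340)
e=(A+B)/2;s=observe();R=s['eef_rot'];l=R.T@(e-s['eef_pos'])*1000
print('end',e,'width',np.linalg.norm(A-B),'end in tool mm',l)
for p,q in((A,C),(B,D)): d=(R.T@(p-q)); print('yaw rel tool -x deg',np.degrees(np.arctan2(d[1],-d[0])))
# tool pose for end at press (-4,e): print
a=PA; y=np.array([np.cos(a),np.sin(a),0]);z=np.array([0,0,-1.]);T=np.c_[np.cross(y,z),y,z]
for P in ((-4,75,52),(-4,60,50),(0,-26,45)):
    tcp=pw(*P)-T@np.array([l[0],l[1],-16.5])*1e-3*np.array([1,1,0])+[0,0,.0165]; print(P,tcp); to(tcp,np.degrees(a))
```

```text
end [0.50078797 0.17167017 0.0895    ] width 0.02528736498625435 end in tool mm [-98.31043595  -1.53570477   4.36042135]
yaw rel tool -x deg -0.010113236811844728
yaw rel tool -x deg 0.608886905458831
(-4, 75, 52) [0.55448836 0.09819614 0.0685    ]
t 4.55 shift cm [-16.72   5.79   2.54] rotvec [ 0.    -0.    -0.269] q [ 21.  16. 105.   0.  59.  26.]
(-4, 60, 50) [0.55729177 0.08346044 0.0665    ]
t 4.55 shift cm [-18.17   6.19   2.74] rotvec [ 0.    -0.    -0.269] q [ 21.  16. 105.   0.  59.  26.]
(0, -26, 45) [ 5.77294222e-01 -2.76659958e-04  6.15000000e-02]
t 4.55 shift cm [-26.35   8.86   3.24] rotvec [ 0.    -0.    -0.269] q [ 21.  16. 105.   0.  59.  26.]
```

```bash
python3 -m pendant '[-1,-4,1.4,0,0,0,-0.09,-1,-8,2.8,0,0,0,-0.18,-1,-12,4.2,0,0,0,-0.269,-1,-16.7,5.8,0,0,0,-0.269,-1,-16.7,5.8,1.5,0,0,-0.269,-1,-16.7,5.8,2.7,0,0,-0.269,-1,-16.7,5.8,2.7,0,0,-0.269,-1,-16.7,5.8,2.7,0,0,-0.269]';  python3 - <<'E'
from h import *
cv2.imwrite('top4.png',grab_frame("top")[:,:,::-1])
f=cv2.imread('top4.png');q=proj("top",pw(0,40,50)).astype(int);print(q,observe()['eef_pos'],proj("top",pw(-4,75,64)))
cv2.imwrite('pics/t4.png',cv2.resize(f[q[1]-35:q[1]+40,q[0]-50:q[0]+50],(800,600),interpolation=cv2.INTER_CUBIC))
a=PA; y=np.array([np.cos(a),np.sin(a),0]);z=np.array([0,0,-1.]);T=np.c_[np.cross(y,z),y,z]
for P in ((-4,30,50),(-4,-15,50),(-4,-15,45),(0,-26,45)):
    to(pw(*P)-T@np.array([-98.3,-1.5,0])*1e-3+[0,0,.0165],np.degrees(a))
E
```

```text
time_s: 5.35
eef_pos: [0.5539, 0.1001, 0.0661]
eef_rot: [[-0.189, 0.982, -0.002], [0.982, 0.189, 0.001], [0.001, -0.001, -1.0]]
contact_force: [-0.2, -0.2, 0.3]
width: 0.0234
grip_force: 58.9
[258 187] [0.55477654 0.10023539 0.06694838] [246.87935351 190.80791261]
t 5.4 shift cm [-4.7  -0.08  0.04] rotvec [ 0.001 -0.001  0.002] q [  3.  17. 107.   0.  55.  -8.]
t 5.4 shift cm [-9.2  -0.09  0.04] rotvec [ 0.001 -0.001  0.002] q [  3.  17. 107.   0.  55.  -8.]
t 5.4 shift cm [-9.2  -0.09  0.54] rotvec [ 0.001 -0.001  0.002] q [  3.  17. 107.   0.  55.  -8.]
t 5.4 shift cm [-10.3    0.31   0.54] rotvec [ 0.001 -0.001  0.002] q [  3.  17. 107.   0.  55.  -8.]
```

View pics/t4.png

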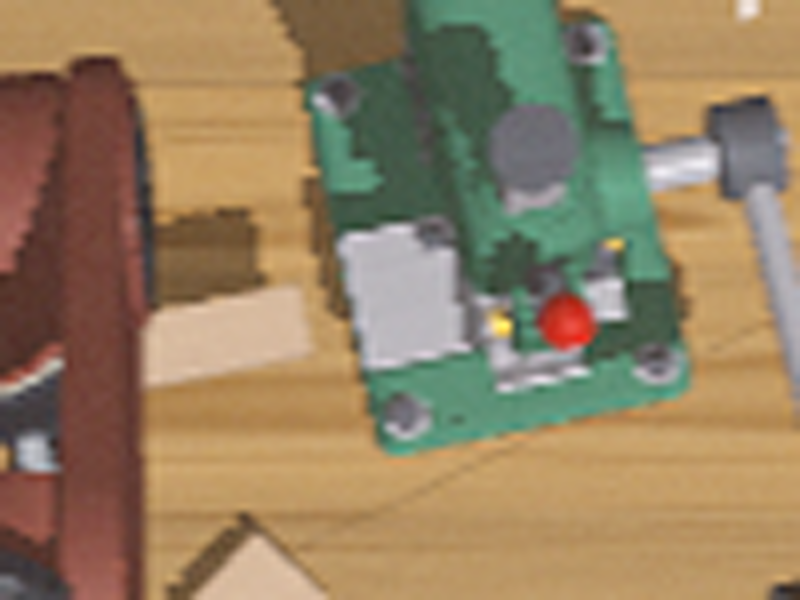

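The block (square end mid at crop (306,319)) is parallel to the base edge and slightly in front of the bed's midline, as intended. Sliding in.

```bash
python3 -m pendant '[-1,-1.5,-0.1,0,0,0,0.002,-1,-3,-0.1,0,0,0,0.002,-1,-4.7,-0.1,0,0,0,0.002,-1,-6,-0.1,0,0,0,0.002,-1,-7.5,-0.1,0,0,0,0.002,-1,-9,-0.1,0,0,0,0.002,-1,-9,-0.1,0,0,0,0.002,-1,-9,-0.1,0.2,0,0,0.002]'; python3 -m pendant '[-1,0,0,0.1,0,0,0,-1,0,0,0.2,0,0,0,-1,0,0,0.3,0,0,0,-1,0,0,0.3,0,0,0]'
```

```text
time_s: 6.2
eef_pos: [0.5718, 0.0097, 0.0658]
eef_rot: [[-0.184, 0.983, 0.003], [0.983, 0.184, 0.001], [0.001, 0.003, -1.0]]
contact_force: [0.1, -0.1, -0.1]
width: 0.0236
grip_force: 58.9
time_s: 6.6
eef_pos: [0.5713, 0.0107, 0.0624]
eef_rot: [[-0.186, 0.983, 0.002], [0.983, 0.186, 0.001], [0.001, 0.002, -1.0]]
contact_force: [0.1, 0.1, -0.0]
width: 0.0238
grip_force: 58.9
```

```bash
python3 -m pendant '[-1,0,0,0.1,0,0,0,-1,0,0,0.1,0,0,0]'; python3 -m pendant '[-1,0,0,0.1,0,0,0,-1,0,0,0.1,0,0,0]';python3 -m pendant '[-1,0,0,0.1,0,0,0,-1,0,0,0.1,0,0,0]'
```

```text
time_s: 6.8
eef_pos: [0.5716, 0.0104, 0.0616]
eef_rot: [[-0.185, 0.983, 0.002], [0.983, 0.185, 0.001], [0.0, 0.002, -1.0]]
contact_force: [0.7, -0.3, 0.0]
width: 0.0239
grip_force: 58.9
time_s: 7.0
eef_pos: [0.5717, 0.0105, 0.0613]
eef_rot: [[-0.185, 0.983, 0.002], [0.983, 0.185, 0.001], [0.001, 0.002, -1.0]]
contact_force: [-2.0, 0.9, 4.9]
width: 0.0238
grip_force: 59.4
time_s: 7.2
eef_pos: [0.5717, 0.0105, 0.0608]
eef_rot: [[-0.185, 0.983, 0.002], [0.983, 0.185, 0.001], [0.001, 0.002, -1.0]]
contact_force: [-3.2, 2.3, 8.2]
width: 0.024
grip_force: 59.9
```

On the bed (8 N). I'll ease off 1 mm, then feel for the fence (tool +y).

```bash
python3 -m pendant '[-1,0,0.1,-0.1,0,0,0,-1,0,0.2,-0.1,0,0,0,-1,0,0.2,-0.1,0,0,0]'; for i in 1 2; do python3 -m pendant '[-1,0,0.1,0,0,0,0,-1,0,0.1,0,0,0,0]'|head -4; done
```

```text
time_s: 7.5
eef_pos: [0.5735, 0.0105, 0.0611]
eef_rot: [[-0.185, 0.983, 0.002], [0.983, 0.185, 0.001], [0.0, 0.002, -1.0]]
contact_force: [-3.5, 1.5, 4.8]
width: 0.024
grip_force: 59.6
time_s: 7.7
eef_pos: [0.5741, 0.0106, 0.061]
eef_rot: [[-0.185, 0.983, 0.001], [0.983, 0.185, 0.0], [0.0, 0.001, -1.0]]
contact_force: [-4.1, -0.2, 6.3]
time_s: 7.9
eef_pos: [0.5752, 0.0107, 0.061]
eef_rot: [[-0.185, 0.983, 0.001], [0.983, 0.185, 0.0], [0.0, 0.001, -1.0]]
contact_force: [-3.2, -1.0, 6.5]
```

```bash
python3 -m pendant '[-1,-0.3,0,0,0,0,0,-1,-0.6,0,0,0,0,0,-1,-0.8,0,0,0,0,0,-1,-0.8,0,0,0,0,0]'; python3 -c "
from h import *
print(wp(observe()['eef_pos']))"
```

```text
time_s: 8.3
eef_pos: [0.5769, 0.0044, 0.0613]
eef_rot: [[-0.184, 0.983, 0.002], [0.983, 0.184, 0.004], [0.003, 0.002, -1.0]]
contact_force: [-4.1, 4.4, 7.6]
width: 0.0236
grip_force: 59.8
[ 2.07493198 77.00751791 61.29669821]
```

```bash
python3 -m pendant '[-1,-0.2,0,-0.1,0,0,0,-1,-0.2,0,-0.1,0,0,0]'|sed -n 2,4p;  for i in 1 2; do python3 -m pendant '[-1,-0.2,0,0,0,0,0,-1,-0.2,0,0,0,0,0]'|sed -n 2,4p; done; python3 -c "
from h import *
print(wp(observe()['eef_pos']))"
```

```text
eef_pos: [0.5773, 0.0012, 0.0615]
eef_rot: [[-0.185, 0.983, 0.002], [0.983, 0.185, 0.001], [0.001, 0.002, -1.0]]
contact_force: [-0.9, 2.0, 3.1]
eef_pos: [0.5777, -0.0009, 0.0616]
eef_rot: [[-0.185, 0.983, 0.002], [0.983, 0.185, 0.001], [0.001, 0.002, -1.0]]
contact_force: [-1.8, 2.2, 3.0]
eef_pos: [0.5777, -0.001, 0.0615]
eef_rot: [[-0.184, 0.983, 0.001], [0.983, 0.184, 0.005], [0.004, 0.002, -1.0]]
contact_force: [-1.8, 6.7, 4.3]
[ 1.81205822 71.48443148 61.54290267]
```

End stop found (y force 6.7 N, end about -26 mm). Now push to the fence.

```bash
for i in 1 2 3; do python3 -m pendant '[-1,0,0.1,0,0,0,0,-1,0,0.1,0,0,0,0]'|sed -n 2,4p; done; python3 -c "
from h import *
print(wp(observe()['eef_pos']))"
```

```text
eef_pos: [0.5778, -0.001, 0.0615]
eef_rot: [[-0.184, 0.983, -0.001], [0.983, 0.184, 0.004], [0.004, -0.001, -1.0]]
contact_force: [-4.3, 6.0, 7.2]
eef_pos: [0.5779, -0.001, 0.0615]
eef_rot: [[-0.185, 0.983, -0.004], [0.983, 0.185, 0.004], [0.004, -0.003, -1.0]]
contact_force: [-6.8, 5.8, 7.9]
eef_pos: [0.578, -0.0009, 0.0615]
eef_rot: [[-0.185, 0.983, -0.006], [0.983, 0.185, 0.003], [0.004, -0.005, -1.0]]
contact_force: [-7.9, 4.3, 10.8]
[ 2.08726631 71.5298312  61.48502331]
```

```bash
python3 -m pendant '[-1,0.05,-0.25,-0.15,0,0,0,-1,0.05,-0.25,-0.15,0,0,0,-0.6,0.05,-0.25,-0.15,0,0,0,-0.2,0.05,-0.25,-0.15,0,0,0,0,0.05,-0.25,-0.15,0,0,0,0,0.05,-0.25,-0.15,0,0,0]';python3 -m pendant '[0,0,0,-2,0,0,0,0,0,0,-5,0,0,0,0,0,0,-10,0,0,0,0,0,0,-14,0,0,0,0,2,0,-19,0,0,0,0,4,0,-22,0,0,0,0,8,0,-22,0,0,0]'|sed -n 1,2p
python3 - <<'E'
from h import *
f=grab_frame("top");q=proj("top",pw(0,40,50)).astype(int);g=grab_frame("scene");p=proj("scene",pw(0,40,50)).astype(int)
o=np.zeros((600,800,3),np.uint8)
o[:,:400]=cv2.resize(f[q[1]-36:q[1]+36,q[0]-24:q[0]+24,::-1],(400,600),interpolation=cv2.INTER_CUBIC)
o[:,400:]=cv2.resize(g[p[1]-36:p[1]+36,p[0]-24:p[0]+24,::-1],(400,600),interpolation=cv2.INTER_CUBIC)
cv2.imwrite('pics/t5.png',o);print(q,p)
for P in((13,92,57),(-13,92,57),(13,30,57),(-13,30,57)):print(P,(proj("top",pw(*P))-q+[24,36])*8.33,(proj("scene",pw(*P))-p+[24,36])*8.33+[400,0])
print(wp(observe()['eef_pos']))
E
```

```text
time_s: 10.1
eef_pos: [0.5789, -0.0029, 0.0631]
eef_rot: [[-0.185, 0.983, 0.003], [0.983, 0.185, -0.0], [-0.001, 0.003, -1.0]]
contact_force: [0.2, -0.5, 0.7]
width: 0.0426
grip_force: 0.0
time_s: 10.8
eef_pos: [0.5677, 0.0748, 0.2914]
[258 187] [272 214]
(13, 92, 57) [ 50.63655739 297.61189647] [521.20150912 220.49638479]
(-13, 92, 57) [ 65.22598766 369.41882245] [485.76570552 257.98406779]
(13, 30, 57) [223.73474469 262.31289326] [638.74567456 285.54810146]
(-13, 30, 57) [238.88976049 333.9111029 ] [603.83173429 324.14690904]
[  2.99071033 153.03821933 285.74811957]
```

View pics/t5.png

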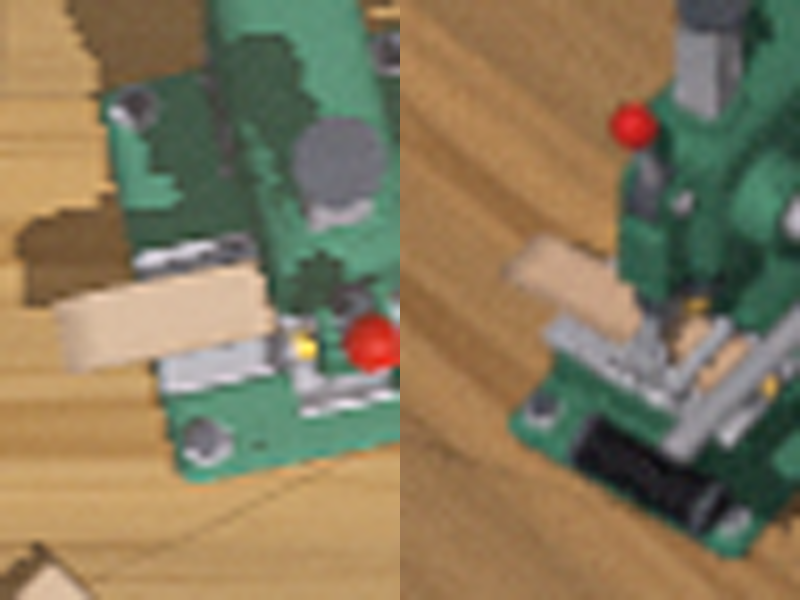

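The block lies on the bed, at the stop, and parallel to the fence. Both contacts were felt, and its corners are within ~2 mm of where they should be. Now I'll triangulate the red ball.

```bash
cat >> h.py <<'E'
def ball():
    ps=[];Ps=[]
    for n in("top","scene"):
        m=red(grab_frame(n));k,l,st,ce=cv2.connectedComponentsWithStats(m);i=1+np.argmax(st[1:,4]);ps.append(ce[i]);c=get_calibration(n)
        K=np.array([[c['fx'],0,c['cx']],[0,c['fy'],c['cy']],[0,0,1]]);Ps.append(K@np.c_[c['R'],c['t']])
    X=cv2.triangulatePoints(Ps[0],Ps[1],ps[0],ps[1])[:,0];X=X[:3]/X[3];p=wp(X);print('ball px',ps,'world',X,'press',p,'lever',1.40-np.arctan2(p[2]-187,-34-p[0]),'r',np.hypot(p[2]-187,-34-p[0]));return X
E
python3 - <<'E'
from h import *
X=ball()
to(pw(-44,0,330),np.degrees(PA)-90)
E
```

```text
ball px [array([278.5       , 191.88461538]), array([275.4, 192.6])] world [ 0.54032652 -0.08245531  0.24052632] press [-50.13936626  -1.51116396 240.52632339] lever 0.12205624964092077 r 55.9065867240481
t 11.0 shift cm [-15.03  -4.57  -4.68] rotvec [ 3.00e-03 -1.00e-03  1.57e+00] q [  1.   4.  98.  -0.  78. -10.]
```

```bash
python3 -m pendant '[0,0,0,-4.7,0,0,0.15,0,-4,-1.2,-4.7,0,0,0.3,0,-8,-2.4,-4.7,0,0,0.45,0,-12,-3.6,-4.7,0,0,0.6,0,-15.5,-4.6,-4.7,0,0,0.75,0,-15.5,-4.6,-4.7,0,0,0.9,0,-15.5,-4.6,-4.7,0,0,1.05,0,-15.5,-4.6,-4.7,0,0,1.2]'|sed -n 1,2p; python3 -m pendant '[0,0,0,0,0,0,0.15,0,0,0,0,0,0,0.3,0,0,0,0,0,0,0.37,0,0,0,0,0,0,0.37]'|sed -n 1,3p
python3 - <<'E'
from h import *
to([.5403,-.0825,.29],np.degrees(PA)-90)
to([.5403,-.0825,.236],np.degrees(PA)-90)
E
```

```text
time_s: 11.8
eef_pos: [0.5459, -0.0868, 0.3286]
time_s: 12.2
eef_pos: [0.546, -0.0861, 0.3287]
eef_rot: [[0.983, 0.184, -0.0], [0.184, -0.983, 0.001], [0.0, -0.001, -1.0]]
t 12.2 shift cm [-0.5  -0.45  3.87] rotvec [-0.001 -0.    -0.003] q [-16.   0.  97.   0.  83.  63.]
t 12.2 shift cm [-0.5  -0.45  9.27] rotvec [-0.001 -0.    -0.003] q [-16.   0.  97.   0.  83.  63.]
```

```bash
python3 -m pendant '[0,-0.5,-0.45,2,0,0,0,0,-0.5,-0.45,4,0,0,0,0,-0.5,-0.45,6,0,0,0,0,-0.5,-0.45,8,0,0,0,0,-0.5,-0.45,9.2,0,0,0,0,-0.5,-0.45,9.2,0,0,0]'|sed -n 1,5p; python3 -m pendant '[-1,0,0,0,0,0,0,-1,0,0,0,0,0,0,-1,0,0,0,0,0,0,-1,0,0,0,0,0,0]'; python3 -c "
from h import *
print(wp(observe()['eef_pos']))"
```

```text
time_s: 12.8
eef_pos: [0.5393, -0.0812, 0.2352]
eef_rot: [[0.983, 0.186, -0.003], [0.186, -0.983, 0.002], [-0.003, -0.003, -1.0]]
contact_force: [0.7, 1.1, -0.8]
width: 0.0427
time_s: 13.2
eef_pos: [0.5419, -0.082, 0.2395]
eef_rot: [[0.983, 0.186, 0.005], [0.186, -0.983, -0.001], [0.004, 0.002, -1.0]]
contact_force: [0.2, -2.7, 1.9]
width: 0.014
grip_force: 58.5
[-48.52273125  -1.35725554 239.49734044]
```

```bash
python3 -m pendant '[-1,-0.7,0,0.3,0,0,0,-1,-1.4,0,0.65,0,0,0,-1,-2,0,1.05,0,0,0,-1,-2.5,0,1.55,0,0,0,-1,-2.95,0,2.1,0,0,0,-1,-3.3,0,2.7,0,0,0]'; python3 -c "
from h import *
print(wp(observe()['eef_pos']))"
```

```text
time_s: 13.8
eef_pos: [0.5026, -0.0896, 0.214]
eef_rot: [[0.982, 0.188, -0.014], [0.188, -0.982, -0.005], [-0.015, 0.002, -1.0]]
contact_force: [-40.6, -6.5, 40.5]
width: 0.008
grip_force: 30.9
[-88.55447996  -1.44479344 214.0492818 ]
```

The pads are slipping off the ball, so I'll open and look again.

```bash
python3 -m pendant '[0,-3.3,0,0,0,0,0,0,0,0,0,0,0,0,0,0,0,-3,0,0,0,0,0,0,-7,0,0,0,0,-4,0,-12,0,0,0,0,-8,0,-14,0,0,0]'
python3 - <<'E'
from h import *
ball();print(wp(observe()['eef_pos']))
f=grab_frame("top");q=proj("top",pw(-30,20,50)).astype(int);g=grab_frame("scene");p=proj("scene",pw(-20,20,80)).astype(int)
o=np.zeros((600,800,3),np.uint8)
o[:,:400]=cv2.resize(f[q[1]-42:q[1]+42,q[0]-28:q[0]+28,::-1],(400,600),interpolation=cv2.INTER_CUBIC)
o[:,400:]=cv2.resize(g[p[1]-42:p[1]+42,p[0]-28:p[0]+28,::-1],(400,600),interpolation=cv2.INTER_CUBIC)
cv2.imwrite('pics/t6.png',o)
E
```

```text
time_s: 14.4
eef_pos: [0.4358, -0.1004, 0.3485]
eef_rot: [[0.982, 0.188, 0.002], [0.188, -0.982, 0.002], [0.003, -0.001, -1.0]]
contact_force: [-0.4, -1.1, 0.7]
width: 0.0426
grip_force: 0.0
ball px [array([282., 203.]), array([271.3, 201.1])] world [ 0.51397939 -0.09122676  0.22778306] press [-77.66159403  -5.20392498 227.78306257] lever 0.6486764295595524 r 59.74607088410849
[-1.57746963e+02 -1.32918300e-01  3.51486850e+02]
```

View pics/t6.png

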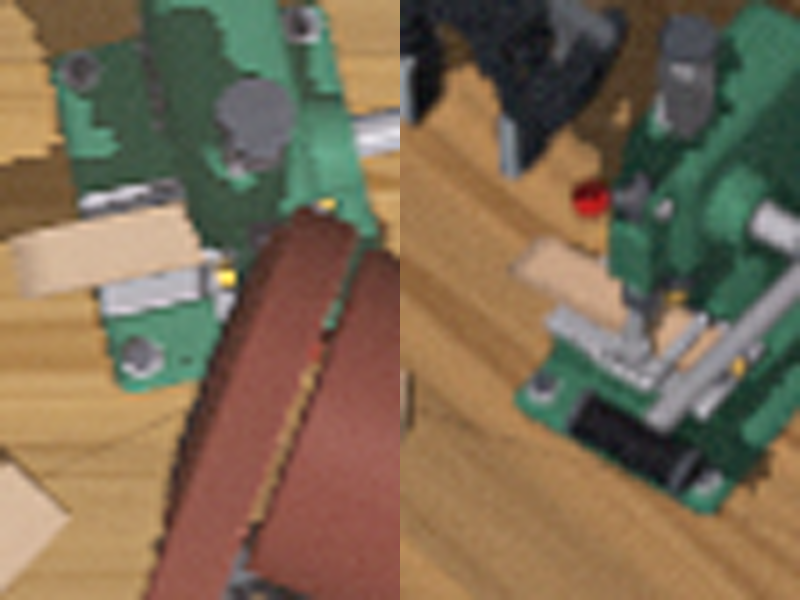

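Lever is partly down (ball at crop (590,198)) and the block hasn't moved. I'll get the lever angle from the scene ray on the lever's plane, then push the ball down from above with closed fingers.

```bash
cat >> h.py <<'E'
def lever():
    "scene ray met with press y=0 plane"
    h=cv2.cvtColor(grab_frame("scene"),cv2.COLOR_RGB2HSV);c=proj("scene",pw(-70,0,205)).astype(int)
    m=(((h[...,0]<6)|(h[...,0]>174))&(h[...,1]>185)&(h[...,2]>70)).astype(np.uint8);w=np.zeros_like(m);w[c[1]-30:c[1]+30,c[0]-20:c[0]+20]=1;m*=w
    k,l,st,ce=cv2.connectedComponentsWithStats(m);i=1+np.argmax(st[1:,4]);u=ce[i]
    A,B=wp(ray("scene",*u,.15)),wp(ray("scene",*u,.25));p=A+(B-A)*(0-A[1])/(B[1]-A[1])
    print('ball px',u,st[i,4],'press',p.round(1),'lever',1.40-np.arctan2(p[2]-187,-34-p[0]),'r',np.hypot(p[2]-187,-34-p[0]))
E
python3 - <<'E'
from h import *
lever()
to(pw(-84,0,260),np.degrees(PA)-90)
E
```

```text
ball px [271.4 200.4] 15 press [-66.6   0.  217.6] lever 0.6453054008751696 r 44.689571458333766
t 14.65 shift cm [7.25 0.07 8.56] rotvec [-0.002 -0.001 -0.001] q [-22. -14. 108.   0.  86.  57.]
```

```bash
python3 -m pendant '[-1,2,0.05,0,0,0,0,-1,4.5,0.05,2,0,0,0,-1,7.25,0.05,5,0,0,0,-1,7.25,0.05,8.5,0,0,0,-1,7.25,0.05,8.5,0,0,0,-1,7.25,0.05,8.5,0,0,0,-1,7.25,0.05,8.5,0,0,0]'|sed -n 1,4p; python3 -m pendant '[-1,0,0,0.6,0,0,0,-1,0,0,1.2,0,0,0,-1,0,0,1.8,0,0,0,-1,0,0,2.4,0,0,0,-1,0,0,3,0,0,0]';python3 -c "
from h import *
print(wp(observe()['eef_pos']))"
```

```text
time_s: 15.35
eef_pos: [0.5083, -0.088, 0.2629]
eef_rot: [[0.983, 0.186, 0.003], [0.186, -0.983, 0.001], [0.003, -0.0, -1.0]]
contact_force: [0.1, 0.3, 1.1]
time_s: 15.85
eef_pos: [0.5009, -0.0896, 0.2336]
eef_rot: [[0.982, 0.187, -0.018], [0.187, -0.982, -0.003], [-0.018, 0.0, -1.0]]
contact_force: [-29.1, -4.6, 24.2]
width: 0.0002
grip_force: 15.3
[-90.20055013  -1.18715228 233.63975167]
```

Finger landed on the ball's front side. I'll back up, come in farther back (x ≈ -64), and push forward and down.

```bash
python3 -m pendant '[-1,0,0,-2,0,0,0,-1,0,0,-5,0,0,0,-1,0,0,-5,0,0,0]'|sed -n 1,4p
python3 - <<'E'
from h import *
lever()
for v in(.3,.4,.5,.6,.7,.8): a=1.4-v; P=(-34-56*np.cos(a),0,187+56*np.sin(a)); print(v,np.round(P,0),proj("scene",pw(*P)).round(1),proj("top",pw(*P)).round(1))
to(pw(-62,0,260),np.degrees(PA)-90)
E
```

```text
time_s: 16.15
eef_pos: [0.5101, -0.0888, 0.2865]
eef_rot: [[0.983, 0.185, 0.011], [0.185, -0.983, -0.002], [0.01, 0.004, -1.0]]
contact_force: [-0.1, -0.4, 1.6]
ball px [269.5 204.5] 16 press [-76.8   0.  207.2] lever 0.9585532935833923 r 47.334597984314755
0.3 [-59.   0. 237.] [272.8 195. ] [279.  195.2]
0.4 [-64.   0. 234.] [271.9 196.5] [279.4 197.3]
0.5 [-69.   0. 231.] [271.1 198.1] [279.7 199.2]
0.6 [-73.   0. 227.] [270.3 199.7] [280. 201.]
0.7 [-77.   0. 223.] [269.6 201.3] [280.2 202.7]
0.8 [-80.   0. 219.] [268.9 202.8] [280.4 204.3]
t 16.2 shift cm [ 1.97 -0.17  2.45] rotvec [ 0.002 -0.007 -0.001] q [-18.  -3. 105.   0.  78.  62.]
```

Lever is now around 0.9 rad (ball near press (-83, 214)). I'll push from slightly behind its top, forward and down.

```bash
python3 -m pendant '[-1,0.9,-0.1,1,0.002,-0.007,0,-1,0.9,-0.1,2.5,0.002,-0.007,0,-1,0.9,-0.1,4,0.002,-0.007,0,-1,0.9,-0.1,4.5,0.002,-0.007,0,-1,0.9,-0.1,5,0.002,-0.007,0]'|sed -n 1,4p;  python3 -c "
from h import *
print(wp(observe()['eef_pos']));lever()"; python3 -m pendant '[-1,-0.1,0,0.4,0,0,0,-1,-0.2,0,0.8,0,0,0]'|sed -n 1,4p;  python3 -c "
from h import *
print(wp(observe()['eef_pos']));lever()"
```

```text
time_s: 16.7
eef_pos: [0.515, -0.0851, 0.2303]
eef_rot: [[0.983, 0.186, -0.009], [0.186, -0.983, 0.002], [-0.008, -0.004, -1.0]]
contact_force: [-1.7, 0.4, 2.9]
[-75.47079703   0.65740185 230.34877573]
ball px [269.16666667 205.58333333] 12 press [-78.6   0.  203.6] lever 1.0442640476161174 r 47.53455273072356
time_s: 16.95
eef_pos: [0.5149, -0.0858, 0.2245]
eef_rot: [[0.983, 0.186, -0.004], [0.186, -0.983, 0.001], [-0.003, -0.002, -1.0]]
contact_force: [-1.6, -0.2, 2.0]
[-7.57632828e+01 -6.56107233e-02  2.24509646e+02]
ball px [268.92857143 206.85714286] 14 press [-79.8   0.  198.4] lever 1.1561259178953416 r 47.16393366347789
```

Low force, moving as expected. Continuing down.

```bash
python3 -m pendant '[-1,-0.3,0,0.5,0,0,0,-1,-0.5,0,1,0,0,0,-1,-0.6,0,1.5,0,0,0,-1,-0.6,0,2,0,0,0,-1,-0.7,0,2.5,0,0,0,-1,-0.7,0,3,0,0,0,-1,-0.7,0,3.3,0,0,0]'|sed -n 1,4p;  python3 -m pendant '[-1,0,0,0.2,0,0,0,-1,0,0,0.4,0,0,0]'|sed -n 1,4p; python3 -m pendant '[-1,0,0,0.2,0,0,0,-1,0,0,0.3,0,0,0]'|sed -n 1,4p; python3 -c "
from h import *
print(wp(observe()['eef_pos']));lever()"
```

```text
time_s: 17.7
eef_pos: [0.5077, -0.0868, 0.1905]
eef_rot: [[0.983, 0.186, -0.004], [0.186, -0.983, 0.002], [-0.004, -0.002, -1.0]]
contact_force: [2.8, 0.4, 2.7]
time_s: 17.9
eef_pos: [0.5081, -0.0868, 0.1873]
eef_rot: [[0.983, 0.186, -0.004], [0.186, -0.983, 0.001], [-0.003, -0.002, -1.0]]
contact_force: [1.2, -0.0, 9.9]
time_s: 18.1
eef_pos: [0.5083, -0.087, 0.187]
eef_rot: [[0.983, 0.186, -0.004], [0.186, -0.983, 0.001], [-0.004, -0.002, -1.0]]
contact_force: [-4.1, 2.1, 17.7]
[-8.24841268e+01  5.65068963e-02  1.86998053e+02]
ball px [268.83333333 215.        ] 6 press [-79.5   0.  156.6] lever 1.9893618466802994 r 54.69535551273414
```

Lever is hard against its stop (18 N, ball at the predicted height). Retract and go above the handle grip.

```bash
python3 -c "
from h import *
to(pw(-154,-84,235),np.degrees(PA)-90)"; python3 -m pendant '[-1,0,0,-2,0,0,0,-1,0,0,-5,0,0,0,-1,-2,2.8,-6,0,0,0,-1,-4,5.6,-6,0,0,0,-1,-7.1,8.4,-6,0,0,0,-1,-7.1,8.4,-6,0,0,0,-1,-7.1,8.4,-6,0,0,0]'|sed -n 1,4p;  python3 - <<'E'
from h import *
to(pw(-154,-84,214),np.degrees(PA)-90)
f=grab_frame("top");q=proj("top",pw(-20,20,50)).astype(int);g=grab_frame("scene");p=proj("scene",pw(-20,20,100)).astype(int)
o=np.zeros((600,800,3),np.uint8)
o[:,:400]=cv2.resize(f[q[1]-42:q[1]+42,q[0]-28:q[0]+28,::-1],(400,600),interpolation=cv2.INTER_CUBIC)
o[:,400:]=cv2.resize(g[p[1]-42:p[1]+42,p[0]-28:p[0]+28,::-1],(400,600),interpolation=cv2.INTER_CUBIC)
cv2.imwrite('pics/t7.png',o)
E
```

```text
t 18.15 shift cm [-7.16  8.41 -4.78] rotvec [-0.002  0.004 -0.001] q [-18.   2. 110.  -0.  68.  62.]
time_s: 18.85
eef_pos: [0.4524, -0.1826, 0.2431]
eef_rot: [[0.983, 0.183, -0.007], [0.184, -0.983, 0.003], [-0.006, -0.004, -1.0]]
contact_force: [0.4, 0.6, 0.5]
t 18.85 shift cm [0.14 0.06 2.91] rotvec [-0.004  0.006 -0.003] q [-30.  -4. 110.  -0.  75.  49.]
```

View pics/t7.png

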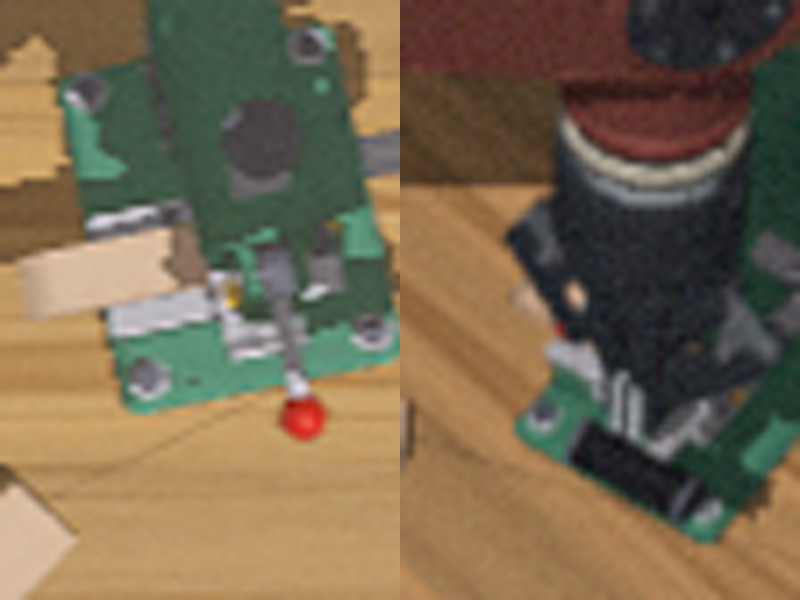

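The ball is fully down (crop (302,418)) and the block is in place. Before pressing I'll check the block's offset from the fence against the bed's own edges, with intensity profiles across the bed averaged along press y.

Run:
```python
from h import *
f=np.mean([grab_frame("top").astype(float) for _ in range(4)],0);cv2.imwrite('top7.png',f[:,:,::-1])
from scipy.ndimage import map_coordinates as mc
xs=np.arange(-34,36,1.)
for z in(57,45):
    print('z',z)
    prof=np.mean([[[mc(f[...,k],[[p[1]],[p[0]]],order=1)[0] for k in range(3)] for p in (proj("top",pw(x,y,z)) for x in xs)] for y in range(36,57,3)],0)
    print([(int(x),*p.round().astype(int)) for x,p in zip(xs,prof)][::2])
print(observe()['time_s'])
```

```text
z 57
[(-34, np.int64(93), np.int64(147), np.int64(119)), (-32, np.int64(90), np.int64(144), np.int64(116)), (-30, np.int64(86), np.int64(132), np.int64(107)), (-28, np.int64(128), np.int64(149), np.int64(139)), (-26, np.int64(189), np.int64(186), np.int64(191)), (-24, np.int64(192), np.int64(187), np.int64(193)), (-22, np.int64(188), np.int64(184), np.int64(190)), (-20, np.int64(188), np.int64(185), np.int64(191)), (-18, np.int64(188), np.int64(186), np.int64(192)), (-16, np.int64(183), np.int64(179), np.int64(182)), (-14, np.int64(184), np.int64(169), np.int64(160)), (-12, np.int64(205), np.int64(178), np.int64(153)), (-10, np.int64(216), np.int64(186), np.int64(157)), (-8, np.int64(216), np.int64(187), np.int64(159)), (-6, np.int64(216), np.int64(187), np.int64(160)), (-4, np.int64(215), np.int64(186), np.int64(160)), (-2, np.int64(214), np.int64(185), np.int64(159)), (0, np.int64(214), np.int64(186), np.int64(159)), (2, np.int64(216), np.int64(187), np.int64(160)), (4, np.int64(217), np.int64(188), np.int64(162)), (6, np.int64(217), np.int64(189), np.int64(161)), (8, np.int64(218)
[... 1887 characters left out ...]
int64(188), np.int64(160)), (14, np.int64(202), np.int64(174), np.int64(149)), (16, np.int64(154), np.int64(137), np.int64(126)), (18, np.int64(113), np.int64(108), np.int64(110)), (20, np.int64(123), np.int64(118), np.int64(122)), (22, np.int64(166), np.int64(161), np.int64(167)), (24, np.int64(193), np.int64(188), np.int64(195)), (26, np.int64(130), np.int64(136), np.int64(132)), (28, np.int64(67), np.int64(86), np.int64(70)), (30, np.int64(63), np.int64(87), np.int64(68)), (32, np.int64(65), np.int64(89), np.int64(70)), (34, np.int64(66), np.int64(89), np.int64(71))]
19.15[ WARN:0@2.450] global loadsave.cpp:1063 imwrite_ Unsupported depth image for selected encoder is fallbacked to CV_8U.
```

Bed edges come out at ±26 mm (calibration is right), and the block spans about -13.5 to +13.5 mm, so it is flush with the fence. Pressing the handle along its arc.

```bash
python3 -m pendant '[-1,0.15,0.05,1.5,0,0.006,0,-1,0.15,0.05,2.9,0,0.006,0,-1,0.1,0.05,4.5,0,0.006,0,-1,0,0.05,6.1,0,0.006,0,-1,0.1,0.05,7.7,0,0.006,0,-1,0.35,0.05,9.2,0,0.006,0,-1,0.8,0.05,10.8,0,0.006,0,-1,1.4,0.05,12.3,0,0.006,0]'|sed -n 1,4p;python3 -c "
from h import *
print(wp(observe()['eef_pos']))"
```

```text
time_s: 19.95
eef_pos: [0.4658, -0.1803, 0.1203]
eef_rot: [[0.982, 0.187, -0.003], [0.187, -0.982, 0.002], [-0.002, -0.002, -1.0]]
contact_force: [-3.4, -1.4, 5.1]
[-141.69093607  -83.7400368   120.32790416]
```

```bash
python3 -m pendant '[-1,0.5,0,0.9,0,0,0,-1,1.0,0,1.8,0,0,0,-1,1.6,0,2.7,0,0,0,-1,1.8,0,3,0,0,0,-1,1.8,0,3.1,0,0,0]'|sed -n 1,4p;python3 -m pendant '[-1,0.1,0,0.2,0,0,0,-1,0.1,0,0.3,0,0,0]'|sed -n 1,4p;python3 -m pendant '[-1,0.1,0,0.2,0,0,0,-1,0.1,0,0.3,0,0,0,-1,0.1,0,0.3,0,0,0]'|sed -n 1,4p;python3 -c "
from h import *
print(wp(observe()['eef_pos']))"
```

```text
time_s: 20.45
eef_pos: [0.4822, -0.1771, 0.0921]
eef_rot: [[0.982, 0.188, -0.008], [0.188, -0.982, 0.003], [-0.008, -0.004, -1.0]]
contact_force: [-15.3, 1.4, 26.5]
time_s: 20.65
eef_pos: [0.4825, -0.1771, 0.0916]
eef_rot: [[0.982, 0.189, -0.011], [0.189, -0.982, 0.003], [-0.01, -0.005, -1.0]]
contact_force: [-22.4, 3.4, 41.9]
time_s: 20.95
eef_pos: [0.4828, -0.1771, 0.0913]
eef_rot: [[0.982, 0.189, -0.014], [0.189, -0.982, 0.003], [-0.013, -0.006, -1.0]]
contact_force: [-29.5, 3.7, 54.8]
[-124.36677923  -83.73402471   91.28394499]
```

Hard against the handle stop (55 N, TCP at the predicted height). Release along the arc and retreat.

```bash
python3 -m pendant '[-1,-0.3,0,-0.8,0,0,0,-1,-1,0,-2,0,0,0,-1,-1.8,0,-3.5,0,0,0,-1,-2.4,0,-5,0,0,0,-1,-2.8,0,-6.5,0,0,0,-1,-3,0,-8,0,0,0,-1,-3.1,0,-9.5,0,0,0,-1,-3.1,0,-11,0,0,0]'|sed -n 1,4p; python3 -m pendant '[-1,0,0,-1.5,0,0,0,-1,0,0,-3,0,0,0,-1,0,0,-5,0,0,0,-1,0,0,-8,0,0,0,-1,-3,4,-10,0,0,0,-1,-6,8,-12,0,0,0,-1,-9,12,-12,0,0,0,-1,-11,16,-12,0,0,0]'|sed -n 1,4p;python3 - <<'E'
from h import *
f=grab_frame("top");g=grab_frame("scene")
q=proj("top",pw(-40,0,50)).astype(int);p=proj("scene",pw(-20,20,100)).astype(int)
o=np.zeros((600,800,3),np.uint8)
o[:,:400]=cv2.resize(f[q[1]-60:q[1]+60,q[0]-40:q[0]+40,::-1],(400,600),interpolation=cv2.INTER_CUBIC)
o[:,400:]=cv2.resize(g[p[1]-60:p[1]+60,p[0]-40:p[0]+40,::-1],(400,600),interpolation=cv2.INTER_CUBIC)
cv2.imwrite('pics/t8.png',o)
print((proj("top",pw(-154,-78,199))-q+[40,60])*5, observe()['contact_force'],observe()['eef_pos'],max(abs(observe()['qvel'])))
E
```

```text
time_s: 21.75
eef_pos: [0.4582, -0.1823, 0.196]
eef_rot: [[0.983, 0.186, 0.007], [0.186, -0.983, 0.002], [0.007, -0.001, -1.0]]
contact_force: [3.0, 1.0, 4.1]
time_s: 22.55
eef_pos: [0.3776, -0.3599, 0.3144]
eef_rot: [[0.982, 0.187, 0.003], [0.187, -0.982, 0.001], [0.003, -0.001, -1.0]]
contact_force: [1.1, 0.3, -0.5]
[410.21831951 446.14148524] [ 0.08976927 -0.06305565 -0.43733122] [ 0.37609469 -0.36335238  0.31300166] 4.223886070037192
```

View pics/t8.png

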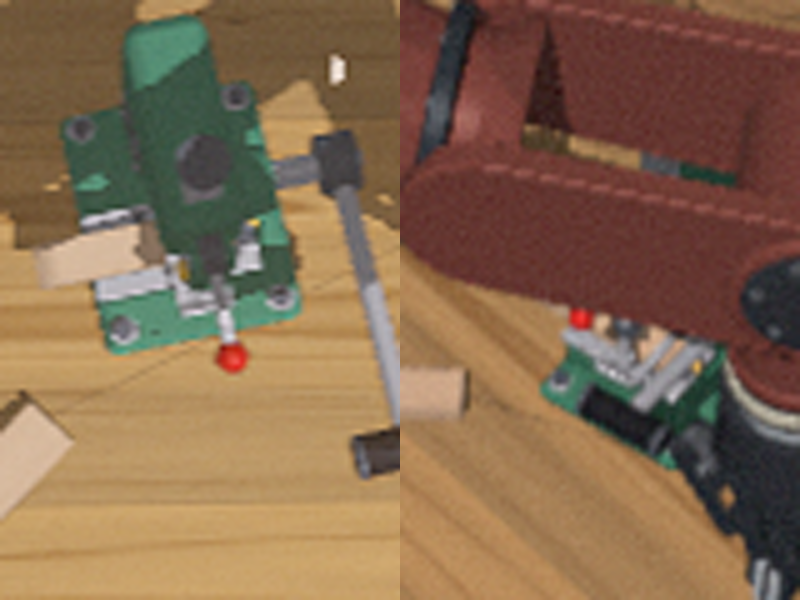

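The handle is back up (grip left end at (370,455), predicted centre (410,446)). The ball is down at (232,357), the block is still in place, and the arm is clear. I'll let it settle and hand in.

```bash
python3 -m pendant '[-1,0,0,0,0,0,0,-1,0,0,0,0,0,0,-1,0,0,0,0,0,0,-1,0,0,0,0,0,0]'|sed -n 1,4p; python3 -c "
from workcell import *
print(finish_job())"
```

```text
time_s: 23.05
eef_pos: [0.3786, -0.3575, 0.3132]
eef_rot: [[0.982, 0.188, 0.001], [0.188, -0.982, 0.003], [0.001, -0.003, -1.0]]
contact_force: [1.3, 0.3, -0.0]
the job is handed in; nothing more can be done
None
```

The strop block is seated against the end stop and fence, clamped by the foot and marked, with the handle back up and the arm clear; I handed the job in at about 23 s, but the hand-in returned no verdict.

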